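Hang the handwheel on the latched J-hook

ROBOT

A 6-joint arm with a two-finger parallel gripper is mounted at the origin on the work surface. World frame = base frame: x ahead of the robot, y to its left, z up, the work surface at z = 0. Lengths are in m, angles in rad, forces in N, time in s.
With the tool pointing down it reaches from about 0.35 to 0.975 m from the base axis. Payload 4.9 kg.
Tool frame: the origin (TCP) lies on the centre line of the jaws, within the pads' length; the fingertips stand 25 mm ahead of it and the grasp point (between the pads) lies 6 mm ahead of it; z points along the fingers, y is the line along which they close (so a half turn about z gives the same grasp; the last joint's range is limited). The gripper opens to 85 mm and grips with 20 to 120 N. Pads are 22 mm wide; open, the fingers measure 114 mm over their backs; the gripper's body (76 mm by 85 mm) begins 54 mm behind the grasp point. The pads swing forward as they close: fully open they stand 13 mm farther back than shut.
Start: joints at [1.198, 0.053, 1.613, -0, 1.476, -0.119], TCP at [0.157, 0.605, 0.256] pointing down, gripper open.
Joint ranges: [-3.01, 3.01], [-1.01, 2.22], [0.06, 2.58], [-1.02, 4.17], [0.09, 2.62], [-3.14, 3.14]. Speed limits (rad/s): [2.57, 2.57, 3.14, 3.14, 3.14, 3.14].

INTERFACE

Orientations are given as a unit quaternion [w, x, y, z].
In Python, from plant import state, grab_frame, get_calibration, job gives the robot as it stands. The module is installed in compiled form; this text tells all that it offers.
- The arm moves only by the tool move_arm, never from a script. Its argument "targets" is a list that holds one entry, the list of rows, each a list of 5 numbers: the opening in per cent of the stroke, from 0 (shut) to 100 (fully open), then the shift along the tool's x, y, z as a fraction of full scale, then the turn about the tool's z as a fraction of full scale. A call has 1 to 5 rows; each row shifts and turns the commanded pose from where the row before left it, along the tool's axes as they then stand; what a row does not reach is not made up. Full scale, the value 1, is 0.6 m for a shift and 6 degrees for a turn. A row lasts 1/12 s, in which the tool goes at most 41.7 mm and 7.16 degrees, less where a joint would pass 70% of its speed; a pose out of reach is approached as far as the arm can. A call with a number of a shift or a turn outside -1 to 1 is refused whole. A call with a gripper value outside its range is refused whole. The fingers move at their own pace and stop on an object; the grip force is fixed at half the most. Time passes only in rows, so rows that do not move let the fingers close. It gives the time, the measured TCP pose, the force, the opening and the grip force at its end, in the units of the state.
- state(): the state, without advancing time (a new reading comes with each control period).
- grab_frame(name): name is "scene" or "top" or "wrist"; returns the picture (400x640x3 uint8, red, green, blue); there is no depth.
- get_calibration(name): a dict with "vertical_fov" (degrees; the focal length in pixels is half the picture's height over the tangent of half this angle, whatever the lens; pixels are square), "cx", "cy" (the principal point, pixels), "dist_coeffs" ([k1, k2, p1, p2, k3] as OpenCV has them; the pictures are not rectified), "R" (3x3) and "t" (3): a world point X has camera coordinates R X + t. Camera axes: x right, y down, z forward; pixel columns grow to the right and rows downward; lengths in m; the calibration is good to about 2 mm. A picture is of the moment at which its call begins: read the wrist's pose just before it. get_calibration takes no time and is no camera call; for the wrist camera it gives the pose at the moment of the call.
- job.job_done(): hands the job in; it is judged then, once.
The state is a dict: "time": time; "joint_pos": joint angles; "joint_vel": joint speeds; "joint_efforts": joint torques, N m; "tool_pos": TCP position; "tool_rot": TCP orientation; "contact_force": force on the tool from outside, world axes, zero at the start; "ft_torque": the same for the moment, N m; "gripper_width": opening from 0.0 (shut) to 1.0 (fully open); "grasp_force": force on a finger pad.
Only numpy, scipy, OpenCV 4.12 (cv2) and the standard library are available. Lean on these libraries where they do the work, as an engineer would, in place of code of your own. Each camera call takes 0.05 s, during which the arm holds its last target. There are 200 camera calls.

TASK

Lift the three-spoked handwheel out of its stand by its rim and hang it by the rim on the J-hook of the slotted post: over the upturned tip, then pressed down past the sprung keeper until the rim sits right down on the hook's bar with the keeper snapped shut above it. Let the hook take the wheel's weight before you let go, never press or drop on the hook with more than 20 N, leave the wheel hanging still, and do not disturb the loose fittings on the bench.

Things in the scene. Friction and masses are not known exactly. Their poses are not given: they have to be found in the camera images.
- wheel_center (a point): centre of the handwheel: bare steel tube rim 238 mm over all, three 10 mm spokes, hub 28 mm across and 36 mm long; 0.36 to 0.54 kg. Its x axis is the axle (level), z points up at the start, y lies level in the wheel's plane. Spokes run straight down and at 60 degrees either side of straight up. It stands upright on edge in its stand, leaning at most a degree or two
- rim_top (a point): on the wheel: the top of the rim at the start, on the centre line of its round section, which is 14 mm thick; 112 mm above the wheel's centre, 240 mm above the bench. Between the upper spokes the rim and the space below it are free for 60 degrees each way. Axes as the wheel's
- stand: steel wheel stand fixed to the bench: base plate 80 x 190 mm, two cradle bars 120 mm apart under the rim and two pairs of uprights 100 mm high, 18 mm apart, with the rim between them. Origin on the bench at the middle of the base; x along the wheel's axle, y along the slot. The wheel lifts straight up out of it
- post: hook post fixed to the bench: a slotted aluminium channel post 41 mm square, 275 mm high, its near face 130 mm along +x from the origin, which lies on the bench straight below the hook's throat. x runs level from the hook's tip to the post, y across the hook, z up. The J-hook is a 9 mm round bar coming level along -x from the post at y = 0 and turned straight up at its end
- hook_mark (a point): fixed point of the post above its origin, in the middle of the throat and of the hook's height range. The hook is clamped in the slot by hand: the centre line of its bar lies anywhere from 10 mm below to 10 mm above this point, not measured; find it by touch or by looking. At home the rim's centre line is 11.5 mm above the bar's. The wheel hangs below with its axle along the bar
- throat_mark (a point): fixed point of the post 50 mm above hook_mark. The throat is the 26 mm gap between the upturned tip (inner face at x = -13 mm) and a lug (face at x = +13 mm) that carries the keeper. The top of the tip is 51 mm, of the lug 47 mm above the true centre line of the bar; the hook is 9 mm wide in y
- keeper_mark (a point): fixed point of the post 42.5 mm above hook_mark and at x = 13 mm: the keeper's hinge, if the hook is at mid-height. The keeper is a sprung steel flap, shut level across the throat. It opens only downwards, under 5 to 14 N from the rim (more than the wheel's weight), and snaps back up above the rim about 4 mm before home. From first touch on the keeper to home the rim goes 40 mm down
- elbow: zinc elbow adapter, loose, two legs of about 35 mm at right angles, 32 mm high; a bystander. Origin under its bend
- tip_guard: blue plastic male tip guard, loose, standing cap 36 mm across, 50 mm high; a bystander. Origin at the centre of its underside
- valve: brass ball-valve body, loose, 76 mm long, 61 mm high over its stem; a bystander. Origin at the centre of its underside
- sleeve: chunky steel coupler sleeve, loose, standing tube 44 mm across, 46 mm high; a bystander. Origin at the centre of its underside
Things that resemble listed ones, but are neither listed nor needed, are in the scene too. What is shaped like the stand but yellow is not meant.

How it is judged:
By the outcome, as a careful person would: the job done as asked, in the order asked, and still so for the second after the job is handed in, with the robot touching nothing.
It also fails if it takes over 72 s, if anything falls off the work surface, if the arm or the gripper's body presses on something with over 40 N, if the wrist force passes 120 N, or if a joint passes its speed limit or range.

## Working session

There is one attempt and no reset: what is moved stays moved. The work goes in short steps, Python scripts to look and compute and a tool call to move; the robot and the scene stay as the last step left them, time stands still between calls to the robot, and variables do not carry over. Pictures are saved under pics/ and viewed, at most 10 in all, crops included, and the job is handed in when it is done.

Besides the shell and the picture viewer there is one more tool, called after "Request:" in YAML: its name, and indented under it one key for each argument. move_arm: Moves the arm, as the interface text tells. Shift numbers are shares of 0.6 m and turn numbers shares of 6 degrees, none past 1 either way. Its arguments: {"type":"object","properties":{"targets":{"type":"array"}},"required":["targets"]}

```bash
mkdir -p pics; cat > h.py <<'E'
import numpy as np,cv2
from plant import state,grab_frame,get_calibration,job
def K(c):
    f=200/np.tan(np.radians(c["vertical_fov"])/2)
    return np.array([[f,0,c["cx"]],[0,f,c["cy"]],[0,0,1.]])
def ray(c,uv):
    p=cv2.undistortPoints(np.array([[uv]],float),K(c),np.array(c["dist_coeffs"],float))[0,0]
    R=np.array(c["R"]);t=np.array(c["t"])
    d=R.T@np.array([p[0],p[1],1]);return -R.T@t,d/np.linalg.norm(d)
def onz(c,uv,z):
    o,d=ray(c,uv);return o+d*(z-o[2])/d[2]
def tri(*rs):
    A=0;b=0
    for o,d in rs:
        P=np.eye(3)-np.outer(d,d);A=A+P;b=b+P@o
    X=np.linalg.solve(A,b);return X,[np.linalg.norm((np.eye(3)-np.outer(d,d))@(X-o)) for o,d in rs]
def proj(c,X):
    R=np.array(c["R"]);return cv2.projectPoints(np.array(X,float).reshape(-1,1,3),cv2.Rodrigues(R)[0],np.array(c["t"],float),K(c),np.array(c["dist_coeffs"],float))[0][:,0]
def save(n,im,crop=None,s=1):
    if crop: x0,y0,x1,y1=crop; im=im[y0:y1,x0:x1]
    cv2.imwrite(n,cv2.resize(im[:,:,::-1],None,fx=s,fy=s,interpolation=cv2.INTER_CUBIC))
E
python3 - <<'E'
from h import *
s=state();print(s["time"],s["tool_pos"],s["tool_rot"])
a=grab_frame("scene");b=grab_frame("top")
np.save("scene.npy",a);np.save("top.npy",b)
save("pics/scene.png",a,None,1.25);save("pics/top.png",b,None,1.25)
for n in("scene","top"):
    c=get_calibration(n);print(n,c["dist_coeffs"],-np.array(c["R"]).T@c["t"],np.array(c["R"])[2])
E
```

```text
0.0 [0.15672306 0.60444426 0.2550606 ] [-2.50863358e-04  1.26576425e-01  9.91956320e-01 -1.00224667e-03]
scene [0.02084161 0.         0.         0.         0.        ] [ 0.96842042 -0.30661464  0.89810237] [-0.45812168  0.34706121 -0.81833553]
top [-0.1134245  0.         0.         0.         0.       ] [ 0.36001215 -0.00667397  1.3466661 ] [ 0.17492387  0.02072647 -0.98436378]
```

View pics/scene.png

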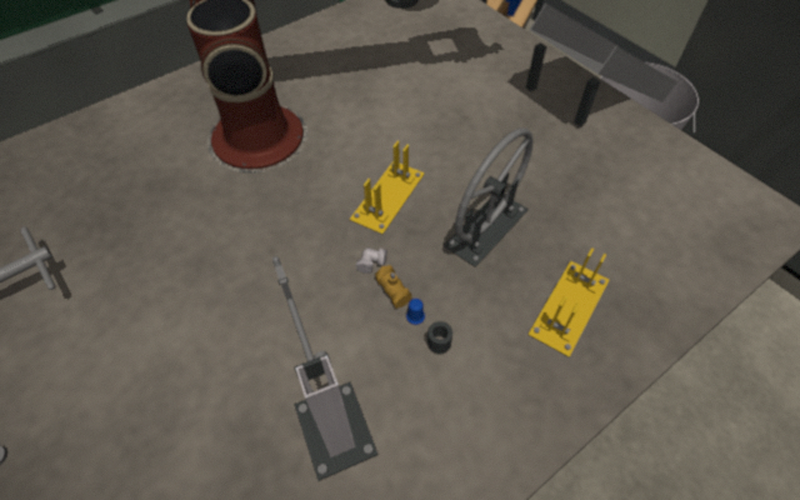

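View pics/top.png

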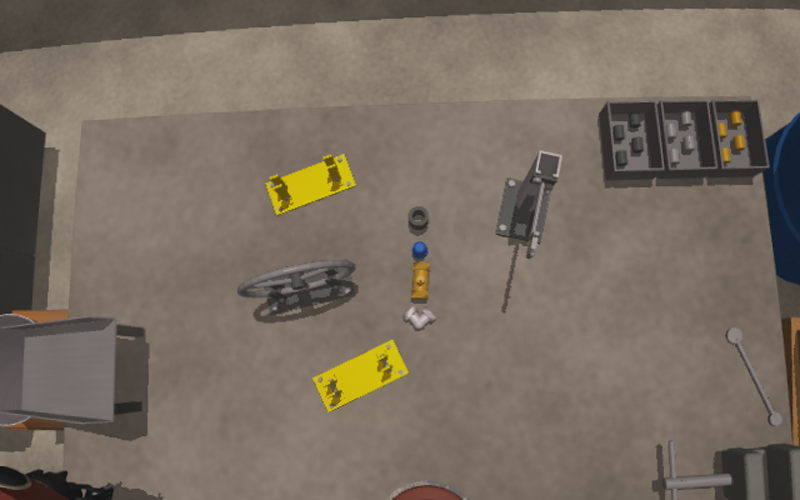

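Scene view: the wheel stands in the dark stand at (490,195), with its rim top near (515,135). The two yellow stands at (388,195) and (570,305) are decoys. The post is at (325,390), with its hook reaching to (280,262). The bystanders form a row from (370,260) to (440,338). In the top view the wheel is at (298,280) and the post and hook at (530,200). Possible confusions are the yellow stands, the T-handle at the left and the spanner at (755,375) in the top view; the choice is the dark stand with the wheel and the grey post. Next, close crops.

```bash
python3 - <<'E'
from h import *
a=np.load("scene.npy");b=np.load("top.npy")
def cr(im,c,s):
    x0,y0,x1,y1=c;return cv2.resize(im[y0:y1,x0:x1],None,fx=s,fy=s,interpolation=cv2.INTER_CUBIC)
A=cr(a,(210,200,310,385),3) #300x555
B=cr(a,(345,95,435,215),3) #270x360
C=cr(b,(385,110,460,260),3) #225x450
D=np.zeros((560,800,3),np.uint8)
D[:555,:300]=A;D[:360,300:570]=B;D[:450,572:797]=C
T=cr(b,(185,200,292,262),2);D[365:365+T.shape[0],302:302+T.shape[1]]=T
save("pics/crop1.png",D)
E
```

```text
(no output)
```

View pics/crop1.png

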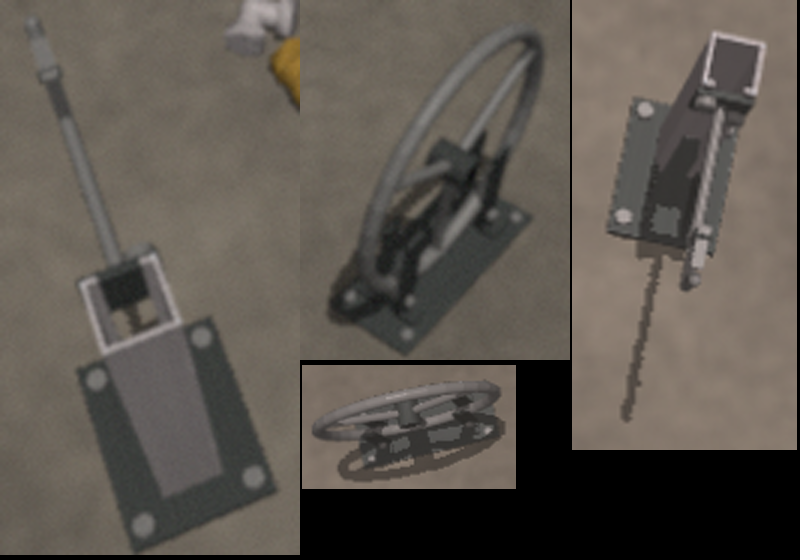

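```bash
python3 - <<'E'
from h import *
cs=get_calibration("scene");ct=get_calibration("top")
S=lambda p:(p[0]/3+210,p[1]/3+200); W=lambda p:((p[0]-300)/3+345,p[1]/3+95); T=lambda p:((p[0]-572)/3+385,p[1]/3+110)
P=[onz(cs,S(p),.275) for p in[(80,285),(152,258),(182,322),(105,352)]]
Q=[onz(ct,T(p),.275) for p in[(712,33),(765,42),(754,95),(703,88)]]
for L in(P,Q):
    print("post top",np.mean(L,0),[np.round(np.linalg.norm(L[i]-L[i-1]),3) for i in range(4)]);print(np.round(L,3))
print("base corners",[np.round(onz(cs,S(p),.006),3) for p in[(210,318),(275,490),(137,550),(78,368)]])
print("tip",tri(ray(cs,S((33,24))),ray(ct,T((690,281)))))
print("lug top",tri(ray(cs,S((48,73))),ray(ct,T((703,236)))))
a=onz(cs,W((405,355)),.006);b=onz(cs,W((533,215)),.006)
print("stand edge",a,b,np.linalg.norm(a-b),np.degrees(np.arctan2(*(b-a)[1::-1])))
print("far corner",onz(ct,(0,0),0)[:2])
d=(b-a)/np.linalg.norm(b-a);n=np.array([-d[1],d[0],0]);print("stand c",(a+b)/2+.04*n,(a+b)/2-.04*n)
# rim extremes in top view
w=lambda p:((p[0]-302)/2+185,(p[1]-365)/2+200)
print([np.round(onz(ct,w(p),.128),3) for p in[(314,432),(500,396)]], [np.round(onz(ct,w(p),.24),3) for p in[(408,390)]])
c=get_calibration("wrist");s=state();print(c);print(s["tool_pos"])
E
```

```text
post top [ 0.70498933 -0.23786338  0.275     ] [np.float64(0.038), np.float64(0.038), np.float64(0.038), np.float64(0.04)]
[[ 0.681 -0.252  0.275]
 [ 0.691 -0.216  0.275]
 [ 0.729 -0.223  0.275]
 [ 0.719 -0.261  0.275]]
post top [ 0.70102352 -0.24083777  0.275     ] [np.float64(0.044), np.float64(0.04), np.float64(0.043), np.float64(0.038)]
[[ 0.726 -0.226  0.275]
 [ 0.718 -0.266  0.275]
 [ 0.677 -0.254  0.275]
 [ 0.683 -0.217  0.275]]
base corners [array([ 0.635, -0.169,  0.006]), array([ 0.759, -0.201,  0.006]), array([ 0.735, -0.293,  0.006]), array([ 0.609, -0.262,  0.006])]
tip (array([ 0.53661551, -0.1943119 ,  0.28809403]), [np.float64(0.0008171339276259527), np.float64(0.0008171339276259594)])
lug top (array([ 0.56948114, -0.20496032,  0.28791567]), [np.float64(0.0017372162605605252), np.float64(0.0017372162605604488)])
stand edge [0.58993919 0.15862965 0.006     ] [0.54910876 0.34606846 0.006     ] 0.19183438568425382 102.28895827855483
far corner [1.30680149 1.07296675]
stand c [0.53044051 0.24383537 0.006     ] [0.60860744 0.26086274 0.006     ]
[array([0.507, 0.357, 0.128]), array([0.545, 0.124, 0.128])] [array([0.538, 0.216, 0.24 ])]
{'vertical_fov': 69.96277950376003, 'cx': 324.95733198359073, 'cy': 196.9684963747568, 'dist_coeffs': array([-0.02526159,  0.        ,  0.        ,  0.        ,  0.        ]), 'R': array([[ 0.25111381,  0.9679556 , -0.00195173],
       [ 0.92520128, -0.23942856,  0.29440884],
       [ 0.28450739, -0.07573587, -0.95567757]]), 't': array([-0.62340159, -0.03874293,  0.38003509])}
[0.15673254 0.60449532 0.25516751]
```

Request:
move_arm:
  targets:
    - [[100,0,0,-0.06,0],[100,0,0,-0.06,0],[100,-0.056,-0.03,0,0],[100,-0.056,-0.03,0,0],[100,-0.056,-0.03,0,0]]

```text
time: 0.52
tool_pos: [0.2414, 0.5268, 0.3289]
tool_rot: [0.0, 0.126, 0.992, 0.0]
contact_force: [0.8, -0.3, 0.1]
gripper_width: 1.004
grasp_force: 0.0
```

Request:
move_arm:
  targets:
    - [[100,-0.056,-0.03,0,0],[100,-0.056,-0.03,0,0],[100,-0.056,-0.03,0,0],[100,-0.056,-0.03,0,0],[100,-0.056,-0.03,0,0]]

```text
time: 0.93
tool_pos: [0.3818, 0.3965, 0.3278]
tool_rot: [-0.0, 0.126, 0.992, -0.0]
contact_force: [0.4, 0.5, 0.6]
gripper_width: 1.001
grasp_force: 0.0
```

Request:
move_arm:
  targets:
    - [[100,-0.056,-0.03,0,0],[100,-0.056,-0.03,0,0],[100,-0.056,-0.03,0,0],[100,-0.056,-0.03,0,0],[100,-0.056,-0.03,0,0]]

```text
time: 1.35
tool_pos: [0.5219, 0.2672, 0.3277]
tool_rot: [-0.0, 0.127, 0.992, -0.0]
contact_force: [0.6, 1.0, 0.3]
gripper_width: 1.001
grasp_force: 0.0
```

Request:
move_arm:
  targets:
    - [[100,0,0,0,1],[100,0,0,0,1],[100,0,0,0,1],[100,0,0,0,1],[100,0,0,0,1]]

```text
time: 1.77
tool_pos: [0.5209, 0.2685, 0.3275]
tool_rot: [-0.0, 0.382, 0.924, -0.0]
contact_force: [-0.3, 0.2, -0.0]
gripper_width: 1.002
grasp_force: 0.0
```

Request:
move_arm:
  targets:
    - [[100,0,0,0,1],[100,0,0,0,1],[100,0,0,0,1],[100,0,0,0,1],[100,0,0,0,1]]

```text
time: 2.18
tool_pos: [0.5207, 0.2687, 0.3276]
tool_rot: [-0.0, 0.608, 0.794, -0.001]
contact_force: [0.1, 0.1, 0.4]
gripper_width: 1.0
grasp_force: 0.0
```

```bash
python3 - <<'E'
from h import *
s=state();print(s["time"],s["tool_pos"],s["tool_rot"],s["gripper_width"])
c=get_calibration("wrist");im=grab_frame("wrist");np.savez("w1.npz",im=im,R=c["R"],t=c["t"])
save("pics/w1.png",im)
print(proj(c,[[.53,.244,.24],[.524,.271,.24]]))
E
```

```text
2.1833 [0.52072042 0.26869612 0.32756326] [-3.35329481e-04  6.07645387e-01  7.94208231e-01 -5.07556331e-04] 0.9996642167048106
[[328.11876317 241.96444194]
 [329.90130982 209.09811778]]
```

View pics/w1.png

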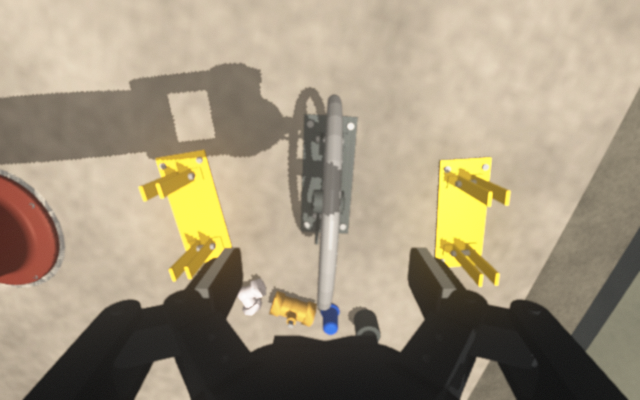

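Wrist view: the rim runs from (334,100) through about (330,220) to (328,300), centred between the fingers at columns 225 and 425. The yellow stands sit to either side.

```bash
python3 - <<'E'
from h import *
z=np.load("w1.npz");im=z["im"].astype(int);c=get_calibration("wrist")
for r in(150,190,210,230,250,265,280): print(r,[(int(p.sum()/3),int(p[0]-p[2])) for p in im[r,312:350]])
E
```

```text
150 [(121, 7), (128, 8), (129, 7), (129, 8), (130, 9), (128, 8), (112, 7), (92, 7), (79, 6), (74, 7), (71, 6), (75, 7), (87, 7), (99, 11), (116, 13), (135, 13), (148, 15), (159, 14), (166, 15), (171, 16), (176, 15), (180, 16), (183, 16), (184, 16), (183, 17), (180, 16), (180, 16), (177, 15), (168, 14), (153, 14), (137, 10), (127, 9), (129, 8), (130, 7), (133, 8), (133, 6), (135, 8), (134, 7)]
190 [(116, 7), (104, 8), (90, 9), (84, 7), (81, 8), (81, 7), (81, 7), (81, 6), (77, 8), (74, 7), (81, 9), (90, 10), (102, 11), (110, 12), (118, 11), (117, 12), (119, 13), (123, 11), (125, 12), (131, 12), (133, 13), (128, 13), (126, 13), (120, 12), (118, 12), (117, 13), (115, 12), (117, 12), (119, 12), (115, 10), (110, 8), (113, 9), (123, 8), (129, 9), (130, 8), (130, 8), (130, 9), (132, 8)]
210 [(80, 9), (92, 9), (102, 8), (107, 9), (107, 8), (109, 10), (107, 7), (107, 8), (107, 7), (104, 9), (103, 10), (106, 12), (112, 12), (118, 12), (121, 13), (123, 13), (124, 14), (127, 13), (133, 12), (137, 12), (132, 13), (126, 13), (122, 13), (120, 12), (117, 13), (116, 13), (115, 12), (120, 11), (122, 10
[... 1077 characters left out ...]
), (198, 18), (203, 17), (209, 17), (211, 18), (211, 17), (209, 17), (207, 16), (204, 17), (199, 16), (191, 15), (182, 18), (185, 27), (187, 34), (188, 36), (189, 38), (190, 37), (190, 38), (189, 38), (192, 38), (191, 38), (191, 39), (191, 38), (190, 38), (189, 36), (187, 37)]
280 [(177, 37), (175, 37), (176, 37), (174, 34), (167, 35), (151, 32), (130, 23), (131, 17), (150, 15), (168, 16), (180, 17), (189, 17), (193, 18), (198, 17), (202, 18), (206, 17), (206, 16), (204, 17), (201, 16), (197, 18), (190, 17), (180, 18), (175, 26), (179, 33), (187, 37), (187, 38), (188, 35), (185, 37), (185, 37), (183, 37), (184, 38), (186, 38), (186, 37), (189, 37), (191, 37), (192, 38), (193, 38), (194, 38)]
```

```bash
python3 - <<'E'
from h import *
c=get_calibration("wrist");s=state();P=[]
C=np.array([.53,.244]);yd=np.array([-.213,.977])
for p in[(333.5,150),(329.8,230),(328,250),(327,265),(325.8,280)]:
    z=.24
    for _ in range(30):
        X=onz(c,p,z);y=np.clip((X[:2]-C)@yd,-.1,.1);z=.5*z+.5*(.128+np.sqrt(.112**2-y*y))
    P.append(X);print(X,y)
P=np.array(P)
k=np.polyfit(P[:,1],P[:,0],1);print("angle of rim",np.degrees(np.arctan2(1,k[0])),"x at y=.271,.244",np.polyval(k,[.271,.244]))
from scipy.spatial.transform import Rotation as Rn
q=s["tool_rot"];R=Rn.from_quat([q[1],q[2],q[3],q[0]]).as_matrix();print(R,s["tool_pos"])
E
```

```text
[0.5161705  0.31200846 0.21591493] 0.06938995115815759
[0.52856628 0.25405648 0.2395409 ] 0.010130564170771114
[0.53172925 0.23699014 0.23976724] -0.007216963112336738
[0.53481152 0.22253429 0.23781866] -0.02199684786894066
[0.53842481 0.20528788 0.23275951] -0.03961622963384743
angle of rim 101.74931897878213 x at y=.271,.244 [0.52477727 0.53039294]
[[-2.58499538e-01  9.66010779e-01 -1.07908608e-03]
 [ 9.66011375e-01  2.58499243e-01 -4.06807311e-04]
 [-1.14037312e-04 -1.14756893e-03 -9.99999335e-01]] [0.52074428 0.26867597 0.32759735]
```

Request:
move_arm:
  targets:
    - [[100,0,0,0,0.5],[100,0.003,0.008,0.05,0],[100,0,0,0.05,0],[100,0,0,0.037,0],[100,0,0,0,0]]

```text
time: 2.65
tool_pos: [0.5222, 0.2705, 0.2391]
tool_rot: [-0.003, 0.625, 0.78, -0.005]
contact_force: [-1.4, -0.0, -1.9]
gripper_width: 1.005
grasp_force: 0.0
```

```bash
python3 - <<'E'
from h import *
s=state();print(s["tool_pos"],s["contact_force"])
im=grab_frame("wrist");save("pics/w2.png",im)
E
```

```text
[0.52222459 0.27045935 0.23905158] [-1.36281259 -0.04065064 -1.87064053]
```

View pics/w2.png

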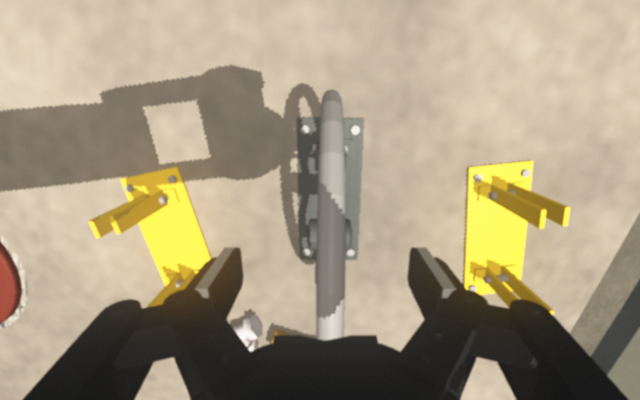

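Rim at column about 330, row 270; the jaws are centred on about 325, so I shift 2–3 mm toward +y of the tool, settle and close.

Request:
move_arm:
  targets:
    - [[100,0,0.004,0,0],[100,0,0,0,0],[100,0,0,0,0]]

```text
time: 2.95
tool_pos: [0.5288, 0.2725, 0.2488]
tool_rot: [0.001, 0.626, 0.78, 0.002]
contact_force: [-0.0, 0.9, -0.1]
gripper_width: 0.997
grasp_force: 0.0
```

Request:
move_arm:
  targets:
    - [[60,0,0,0,0],[30,0,0,0,0],[30,0,0,0,0],[30,0,0,0,0],[30,0,0,0,0]]

```text
time: 3.37
tool_pos: [0.5276, 0.2721, 0.2462]
tool_rot: [0.0, 0.626, 0.78, 0.0]
contact_force: [-1.0, -0.3, -0.1]
gripper_width: 0.31
grasp_force: 0.0
```

```bash
python3 - <<'E'
from h import *
im=grab_frame("wrist");save("pics/w3.png",im,(240,180,420,340),3)
E
```

```text
(no output)
```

View pics/w3.png

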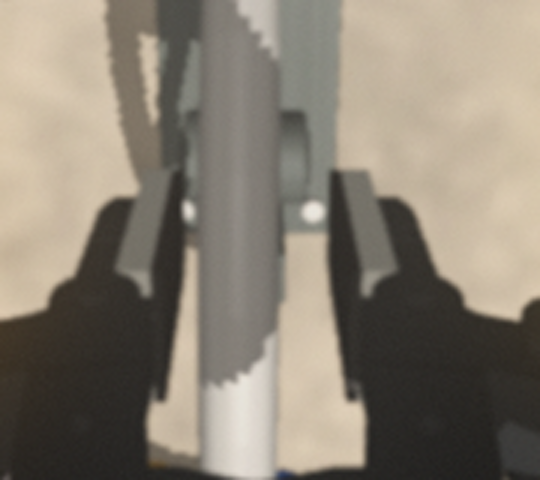

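The rim is at crop column 240 and the jaw centre at 256, so the jaws are 2.7 mm too far along +y. I shift back and close.

Request:
move_arm:
  targets:
    - [[30,0,-0.0045,0,0],[30,0,0,0,0],[5,0,0,0,0],[5,0,0,0,0],[5,0,0,0,0]]

```text
time: 3.83
tool_pos: [0.525, 0.2716, 0.2463]
tool_rot: [0.0, 0.626, 0.78, 0.0]
contact_force: [-0.0, -0.5, 1.6]
gripper_width: 0.136
grasp_force: 58.4
```

Request:
move_arm:
  targets:
    - [[0,0,0,0,0],[0,0,0,0,0],[0,0,0,0,0],[0,0,0,0,0]]

```text
time: 4.17
tool_pos: [0.5251, 0.2715, 0.2463]
tool_rot: [0.0, 0.626, 0.78, 0.0]
contact_force: [0.1, 0.0, 1.6]
gripper_width: 0.139
grasp_force: 58.5
```

Request:
move_arm:
  targets:
    - [[0,0,0,-0.01,0],[0,0,0,-0.015,0],[0,0,0,-0.025,0],[0,0,0,-0.03,0],[0,0,0,-0.03,0]]

```text
time: 4.58
tool_pos: [0.5244, 0.2714, 0.3119]
tool_rot: [-0.001, 0.626, 0.78, -0.001]
contact_force: [0.6, -0.2, -3.2]
gripper_width: 0.14
grasp_force: 58.6
```

Request:
move_arm:
  targets:
    - [[0,0,0,-0.03,0],[0,0,0,-0.025,0],[0,0,0,-0.015,0],[0,0,0,0,0],[0,0,0,0,0]]

```text
time: 5.0
tool_pos: [0.525, 0.2715, 0.3541]
tool_rot: [0.0, 0.626, 0.78, 0.0]
contact_force: [-0.6, -0.3, -5.0]
gripper_width: 0.145
grasp_force: 58.6
```

```bash
python3 - <<'E'
from h import *
s=state();print(s["time"],s["tool_pos"],s["tool_rot"],s["contact_force"],s["ft_torque"])
E
```

```text
5.0 [0.52499127 0.27154286 0.35411558] [2.29118632e-05 6.26198294e-01 7.79663828e-01 1.07480148e-04] [-0.61486866 -0.33053275 -4.95300941] [0.11279124 0.11772832 0.00943259]
```

Request:
move_arm:
  targets:
    - [[0,-0.024,-0.009,0,0],[0,-0.0475,-0.0175,0,0],[0,-0.0475,-0.0175,0,0],[0,-0.0475,-0.0175,0,0],[0,-0.0475,-0.0175,0,0]]

```text
time: 5.42
tool_pos: [0.5052, 0.1341, 0.352]
tool_rot: [-0.001, 0.626, 0.78, -0.001]
contact_force: [0.3, -0.4, -3.4]
gripper_width: 0.142
grasp_force: 58.7
```

Request:
move_arm:
  targets:
    - [[0,-0.0475,-0.0175,0,0],[0,-0.0475,-0.0175,0,0],[0,-0.0475,-0.0175,0,0],[0,-0.0475,-0.0175,0,0],[0,-0.0475,-0.0175,0,0]]

```text
time: 5.83
tool_pos: [0.4844, -0.0163, 0.3522]
tool_rot: [-0.001, 0.626, 0.78, -0.001]
contact_force: [-0.0, 0.7, -4.9]
gripper_width: 0.139
grasp_force: 58.7
```

Request:
move_arm:
  targets:
    - [[0,-0.0475,-0.0175,0,0],[0,-0.0475,-0.0175,0,0],[0,-0.0475,-0.0175,0,0],[0,-0.0475,-0.0175,0,0],[0,-0.024,-0.009,0,0]]

```text
time: 6.25
tool_pos: [0.4655, -0.1533, 0.3521]
tool_rot: [-0.001, 0.627, 0.779, -0.001]
contact_force: [0.1, 0.0, -3.8]
gripper_width: 0.14
grasp_force: 58.7
```

Request:
move_arm:
  targets:
    - [[0,0,0,0,0.5],[0,0,0,0,1],[0,0,0,0,1],[0,0,0,0,1],[0,0,0,0,1]]

```text
time: 6.67
tool_pos: [0.4662, -0.1504, 0.3521]
tool_rot: [-0.001, 0.793, 0.61, -0.001]
contact_force: [0.1, -0.4, -3.9]
gripper_width: 0.14
grasp_force: 58.6
```

Request:
move_arm:
  targets:
    - [[0,0,0,0,0],[0,0,0,0,0],[0,0,0,0,0],[0,0,0,0,0]]

```text
time: 7.0
tool_pos: [0.467, -0.1502, 0.3536]
tool_rot: [-0.0, 0.79, 0.612, -0.0]
contact_force: [0.8, 0.3, -3.7]
gripper_width: 0.14
grasp_force: 58.7
```

```bash
python3 - <<'E'
from h import *
s=state();print(s["time"],s["tool_pos"],s["tool_rot"],s["contact_force"],s["ft_torque"])
cw=get_calibration("wrist")
D=np.zeros((600,800,3),np.uint8)
a=grab_frame("scene");b=grab_frame("top");w=grab_frame("wrist");np.savez("f2.npz",a=a,b=b,w=w)
D[:400,:640]=w
save("pics/w4.png",w)
A=cv2.resize(a[180:390,130:330],None,fx=2.4,fy=2.4,interpolation=cv2.INTER_CUBIC)
B=cv2.resize(b[110:290,340:470],None,fx=2.4,fy=2.4,interpolation=cv2.INTER_CUBIC)
D[:]=0;D[:A.shape[0],:A.shape[1]]=A;D[:B.shape[0],485:485+B.shape[1]]=B;save("pics/c4.png",D)
E
```

```text
7.0 [ 0.4670203  -0.1501844   0.35359577] [-3.50587299e-04  7.90488922e-01  6.12476202e-01 -2.07280667e-04] [ 0.75132121  0.34654473 -3.73650363] [ 0.13580655 -0.0204022   0.05692371]
```

View pics/w4.png

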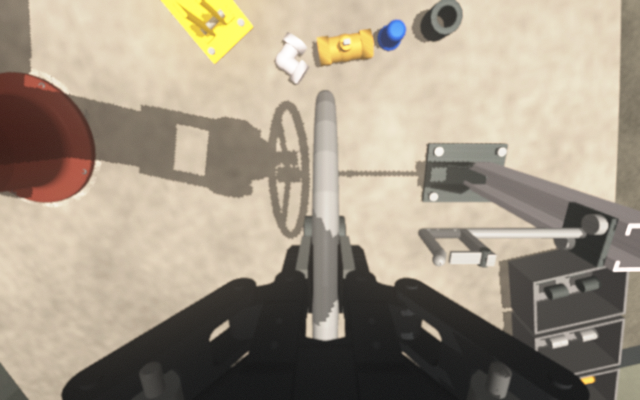

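View pics/c4.png

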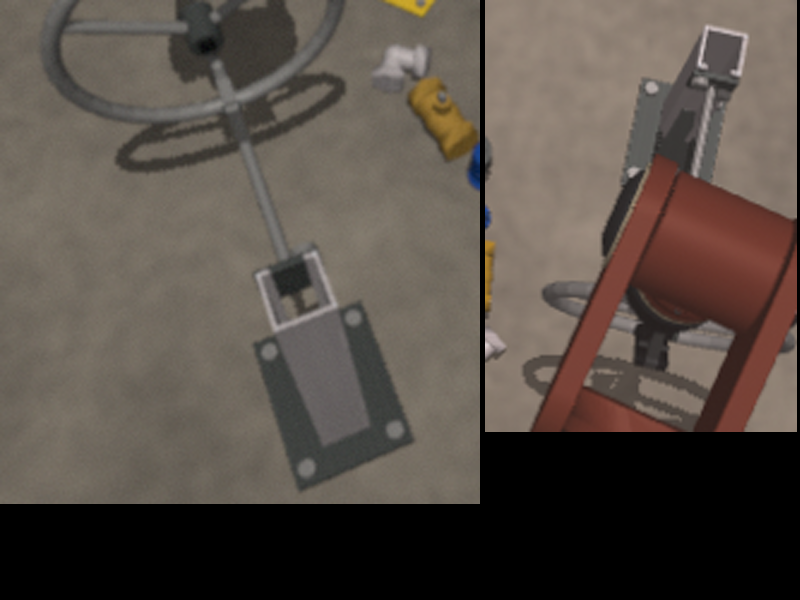

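Wrist view: rim from (325,95) down to (325,335). The hook's bar lies along row 231 from (600,227) at the post to its bend at (425,233). The tip top is at (435,261), the keeper/lug at (475,258). All bystanders are undisturbed. Triangulate with the earlier views.

```bash
python3 - <<'E'
from h import *
cs=get_calibration("scene");ct=get_calibration("top");cw=get_calibration("wrist")
w=np.load("f2.npz")["w"];save("pics/w4c.png",w,(405,205,625,280),3.6)
S=lambda p:(p[0]/3+210,p[1]/3+200);T=lambda p:((p[0]-572)/3+385,p[1]/3+110)
for n in((435,261),(440,261)): print("tip",tri(ray(cs,S((33,24))),ray(ct,T((690,281))),ray(cw,n)))
for z in(.23,.237,.245):
    a=onz(cw,(430,234),z);b=onz(cw,(585,227.5),z);print(z,a,b,np.degrees(np.arctan2(*(b-a)[1::-1])))
E
```

```text
tip (array([ 0.53690585, -0.19530938,  0.29118292]), [np.float64(0.0022850403432268583), np.float64(0.001315422625748319), np.float64(0.002452368649415549)])
tip (array([ 0.5381837 , -0.19519636,  0.2928582 ]), [np.float64(0.001995540179248729), np.float64(0.002766704643741634), np.float64(0.0025367712491926897)])
0.23 [ 0.55292756 -0.20948785  0.23      ] [ 0.69625102 -0.2403374   0.23      ] -12.1472567573371
0.237 [ 0.55101078 -0.20568296  0.237     ] [ 0.6901922  -0.23564097  0.237     ] -12.147256757337098
0.245 [ 0.54882018 -0.20133452  0.245     ] [ 0.68326784 -0.23027361  0.245     ] -12.147256757337084
```

View pics/w4c.png

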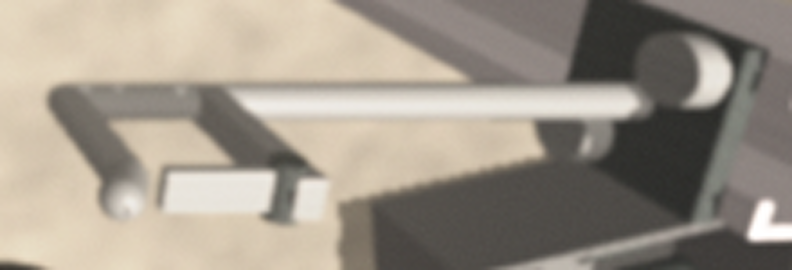

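```bash
python3 - <<'E'
from h import *
cs=get_calibration("scene");ct=get_calibration("top");cw=get_calibration("wrist")
S=lambda p:(p[0]/3+210,p[1]/3+200);T=lambda p:((p[0]-572)/3+385,p[1]/3+110)
print("tip",tri(ray(cs,S((33,24))),ray(ct,T((690,281))),ray(cw,(439.4,260))))
# vertical tip: bar bend and tip top share xy ; tip top 51 above bar
from scipy.optimize import least_squares
Rz=np.array([.968,-.25])
def f(p):
    x,y,zb,th=p;d=np.array([np.cos(th),np.sin(th),0]);B=np.array([x,y,zb])
    pts=[B,B+[0,0,.0485],B+d*.145]
    return (proj(cw,pts)-[(424,232.5),(439.4,260),(573,233.3)])[[0,0,1,1,2],[0,1,0,1,1]]
r=least_squares(f,[.54,-.195,.237,-.25]);print("bar",r.x,np.degrees(r.x[3]),r.fun)
x,y,zb,th=r.x;d=np.array([np.cos(th),np.sin(th)]);print("throat origin",np.array([x,y])+.0175*d)
s=state();q=s["tool_rot"];print("tool y yaw",np.degrees(np.arctan2(q[1]*q[1]*0+1-2*q[1]**2,0)) , -np.degrees(2*np.arctan2(q[2],q[1]))+90)
# rim line in wrist view
print([onz(cw,p,.348) for p in[(326,230),(325,150)]],s["tool_pos"])
E
```

```text
tip (array([ 0.53808118, -0.19506047,  0.29231997]), [np.float64(0.0017671129612588136), np.float64(0.0025208604315983094), np.float64(0.0022380695340565274)])
bar [ 0.54920599 -0.21521418  0.21582181 -0.25174592] -14.423978572834203 [-1.95584492e+00  1.50300354e+00  1.63640085e+00 -1.25467596e+00
  6.16751095e-12]
throat origin [ 0.56615437 -0.21957335]
tool y yaw -90.0 14.498877878902277
[array([ 0.4732503 , -0.13092511,  0.348     ]), array([ 0.48221028, -0.09439019,  0.348     ])] [ 0.4672286  -0.15015598  0.35402748]
```

Request:
move_arm:
  targets:
    - [[0,0,0,0.025,0],[0,0,0,0.03,0],[0,0,0.02,0,0],[0,0,0.03,0,0],[0,0,0.02,0,0]]

```text
time: 7.57
tool_pos: [0.5084, -0.1607, 0.3191]
tool_rot: [-0.001, 0.791, 0.612, -0.0]
contact_force: [0.8, 0.3, -3.7]
gripper_width: 0.138
grasp_force: 58.9
```

Request:
move_arm:
  targets:
    - [[0,0,0,0,0],[0,0,0,0,0],[0,0,0,0,0],[0,0,0,0,0]]

```text
time: 7.9
tool_pos: [0.5074, -0.1605, 0.3208]
tool_rot: [-0.0, 0.791, 0.612, -0.0]
contact_force: [-0.4, -0.1, -4.1]
gripper_width: 0.142
grasp_force: 58.9
```

```bash
python3 - <<'E'
from h import *
s=state();print(s["time"],s["tool_pos"],s["tool_rot"],s["contact_force"])
cw=get_calibration("wrist");w=grab_frame("wrist");np.savez("f3.npz",w=w,R=cw["R"],t=cw["t"])
save("pics/w5.png",w,(300,200,560,350),3)
E
```

```text
7.9 [ 0.50739374 -0.16051928  0.32079885] [-2.09859280e-04  7.90899032e-01  6.11946616e-01 -1.30051006e-04] [-0.3640022  -0.13053301 -4.08166801]
```

View pics/w5.png

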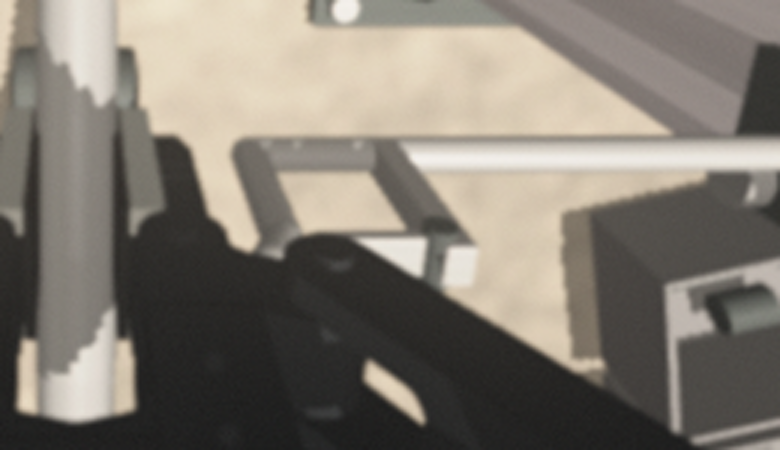

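Wrist crop: the bar is along full-frame row 251, its bend at (384,251). The lug leg starts at (432,252) with the keeper at (432,285), and the upper tip is partly hidden by the finger linkage. Fit everything together.

```bash
python3 - <<'E'
from h import *
from scipy.optimize import least_squares
cs=get_calibration("scene");ct=get_calibration("top");c2=get_calibration("wrist")
c1=dict(c2)
# view-1 pose: rebuild from rigid offset of camera to tool
s=state();from scipy.spatial.transform import Rotation as Rn
def TM(p,q):
    M=np.eye(4);M[:3,:3]=Rn.from_quat([q[1],q[2],q[3],q[0]]).as_matrix();M[:3,3]=p;return M
E=np.eye(4);E[:3,:3]=c2["R"];E[:3,3]=c2["t"]
X=E@TM(s["tool_pos"],s["tool_rot"])
E1=X@np.linalg.inv(TM([.4670203,-.1501844,.35359577],[-3.5e-4,.790488922,.612476202,-2.07e-4]));c1["R"]=E1[:3,:3];c1["t"]=E1[:3,3]
th=np.radians(-14.45);d=np.array([np.cos(th),np.sin(th),0])
def f(p):
    B=p[:3];tip=B+[0,0,.047]
    r=[(proj(c1,B)[0]-(424,232.5)),(proj(c2,B)[0]-(384,251.4)),proj(c1,tip)[0]-(439.4,260),
     (proj(cs,B+[0,0,.05])[0]-(221,208)),(proj(ct,B+[0,0,.05])[0]-(424.3,203.7)),
     (proj(cs,B+d*.147)[0]-(249,287.5))*[.5,.5]]
    return np.concatenate(r)
for l in("linear","soft_l1"):
    r=least_squares(f,[.54,-.195,.237],loss=l);print(r.x,np.round(r.fun,1))
O=r.x+.0175*d;print("throat",O)
n=np.array([-d[1],d[0],0])
tcp=np.array(s["tool_pos"]);rim=tcp-.0275*n-[0,0,.0063]
print("rim",rim,"along",(O-rim)@d,"across",(O-rim)@n,"rim above bar",rim[2]-O[2])
print("rim seen",proj(c2,rim+n*np.array([[.04],[.06]])),"rim center measured col at rows 215,255: ~325.5")
E
```

```text
[ 0.54115606 -0.19646508  0.24736285] [-2.2 -0.1 -3.9 -0.9  3.9  0.1 -1.3 -0.6  1.3 -3.   0.9  4.2]
[ 0.54215866 -0.19655871  0.24780551] [-0.8 -0.  -2.4 -0.8  5.6  0.2 -1.1 -0.3  1.3 -3.5  1.   4.4]
throat [ 0.55910506 -0.20092557  0.24780551]
rim [ 0.500591   -0.18717901  0.31472198] along 0.06009326511959731 across 0.0012896081301916097 rim above bar 0.06691647393469213
rim seen [[323.86555357 244.3929232 ]
 [323.74564531 205.00839343]] rim center measured col at rows 215,255: ~325.5
```

```bash
python3 - <<'E'
from h import *
s=state();c2=get_calibration("wrist");c1=dict(c2)
from scipy.spatial.transform import Rotation as Rn
def TM(p,q):
    M=np.eye(4);M[:3,:3]=Rn.from_quat([q[1],q[2],q[3],q[0]]).as_matrix();M[:3,3]=p;return M
E=np.eye(4);E[:3,:3]=c2["R"];E[:3,3]=c2["t"]
E1=E@TM(s["tool_pos"],s["tool_rot"])@np.linalg.inv(TM([.4670203,-.1501844,.35359577],[-3.5e-4,.790488922,.612476202,-2.07e-4]));c1["R"]=E1[:3,:3];c1["t"]=E1[:3,3]
th=np.radians(-14.45);d=np.array([np.cos(th),np.sin(th),0]);n=np.array([-d[1],d[0],0])
rim=np.array(s["tool_pos"])-.0275*n
for zb in(.232,.237,.242,.247):
    a=onz(c1,(446.7,259),zb+.045);b=onz(c1,(480.6,258),zb+.045);m=(a+b)/2-rim
    e=onz(c2,(300+430/3,200+240/3),zb+.045)-rim   # lug face, view 2
    B1=onz(c1,(424,232.5),zb)-rim;B2=onz(c2,(384,251.4),zb)-rim
    print(zb,"gap",np.linalg.norm(a-b),"mid",m@d,m@n,"lugface2-13",e@d-.013,"bend+17.5",B1@d+.0175,B1@n,B2@d+.0175,B2@n)
E
```

```text
0.232 gap 0.026286128623886202 mid 0.0653626515474072 -0.007449415256011557 lugface2-13 0.06519322511851953 bend+17.5 0.0667657837897748 -0.005876306685825883 0.06556162309696076 -0.007813512778624892
0.237 gap 0.025611317846379128 mid 0.06263184164393877 -0.004631633379452578 lugface2-13 0.06280566238174567 bend+17.5 0.0648831768104155 -0.0036201780672900368 0.06441979904805241 -0.005154267528225532
0.242 gap 0.024936507068872165 mid 0.05990103174047021 -0.0018138515028935502 lugface2-13 0.060418099644971815 bend+17.5 0.06300056983105609 -0.0013640494487541664 0.06327797499914417 -0.0024950222778261436
0.247 gap 0.02426169629136509 mid 0.057170221837001683 0.0010039303736653995 lugface2-13 0.05803053690819794 bend+17.5 0.061117962851696794 0.0008920791697817334 0.06213615095023593 0.00016422297257327284
```

Request:
move_arm:
  targets:
    - [[0,-0.002,0.018,0,0],[0,-0.001,0.024,0,0],[0,0,0.024,0,0],[0,0,0.022,0,0],[0,0,0.014,0,0]]

```text
time: 8.37
tool_pos: [0.5673, -0.178, 0.3212]
tool_rot: [0.0, 0.791, 0.612, 0.0]
contact_force: [-0.2, -0.4, -3.7]
gripper_width: 0.141
grasp_force: 59.0
```

Request:
move_arm:
  targets:
    - [[0,0,0,0,0],[0,0,0,0,0],[0,0,0,0,0],[0,0,0,0,0]]

```text
time: 8.7
tool_pos: [0.5662, -0.1776, 0.3212]
tool_rot: [-0.0, 0.791, 0.612, -0.0]
contact_force: [-0.0, -0.1, -3.5]
gripper_width: 0.141
grasp_force: 59.0
```

```bash
python3 - <<'E'
from h import *
s=state();print(s["tool_pos"],s["tool_rot"],s["contact_force"],s["ft_torque"])
b=grab_frame("scene");np.save("s3.npy",b)
E
```

```text
[ 0.56621052 -0.17761242  0.32123907] [-2.69508623e-05  7.90915154e-01  6.11925826e-01 -4.06391655e-05] [-0.04457163 -0.12400767 -3.45520926] [ 0.14502161 -0.01875054  0.00653177]
```

Request:
move_arm:
  targets:
    - [[0,0,0,0.008,0],[0,0,0,0.008,0],[0,0,0,0.005,0],[0,0,0,0,0],[0,0,0,0,0]]

```text
time: 9.17
tool_pos: [0.5665, -0.1777, 0.3078]
tool_rot: [-0.001, 0.791, 0.612, -0.0]
contact_force: [-0.4, 0.3, -3.3]
gripper_width: 0.141
grasp_force: 59.0
```

Request:
move_arm:
  targets:
    - [[0,0,0,0.002,0],[0,0,0,0.002,0],[0,0,0,0.002,0],[0,0,0,0,0],[0,0,0,0,0]]

```text
time: 9.58
tool_pos: [0.5667, -0.1778, 0.3048]
tool_rot: [-0.0, 0.791, 0.612, -0.0]
contact_force: [-0.6, 0.2, -3.8]
gripper_width: 0.139
grasp_force: 59.0
```

Request:
move_arm:
  targets:
    - [[0,0,0,0.002,0],[0,0,0,0.002,0],[0,0,0,0,0],[0,0,0,0,0]]

```text
time: 9.92
tool_pos: [0.5669, -0.1779, 0.3033]
tool_rot: [0.001, 0.791, 0.612, 0.0]
contact_force: [-0.7, 0.4, -0.6]
gripper_width: 0.135
grasp_force: 59.4
```

Request:
move_arm:
  targets:
    - [[0,0,0,0.0015,0],[0,0,0,0,0],[0,0,0,0,0]]

```text
time: 10.17
tool_pos: [0.567, -0.1779, 0.3029]
tool_rot: [0.001, 0.791, 0.612, 0.0]
contact_force: [-2.8, 1.5, 4.0]
gripper_width: 0.138
grasp_force: 59.8
```

```bash
python3 - <<'E'
from h import *
s=state();print(s["tool_pos"],s["tool_rot"],s["contact_force"],s["ft_torque"])
E
```

```text
[ 0.56699946 -0.17794856  0.30288901] [7.52581047e-04 7.90919182e-01 6.11920073e-01 3.24542250e-04] [-2.80891526  1.53614832  3.98583315] [ 0.06437676  0.21929234 -0.01098003]
```

Request:
move_arm:
  targets:
    - [[0,0,0,-0.006,0],[0,0,-0.007,0,0],[0,0,0,0,0],[0,0,0,0.003,0],[0,0,0,0,0]]

```text
time: 10.58
tool_pos: [0.5623, -0.1766, 0.3032]
tool_rot: [-0.0, 0.791, 0.612, -0.0]
contact_force: [-2.2, 0.9, -0.4]
gripper_width: 0.142
grasp_force: 59.6
```

Request:
move_arm:
  targets:
    - [[0,0,0,0.002,0],[0,0,0,0,0],[0,0,0,0,0]]

```text
time: 10.83
tool_pos: [0.5626, -0.1767, 0.3028]
tool_rot: [0.0, 0.791, 0.612, -0.0]
contact_force: [-3.9, 1.4, 2.7]
gripper_width: 0.142
grasp_force: 59.8
```

Request:
move_arm:
  targets:
    - [[0,0,0,0.001,0],[0,0,0,0,0],[0,0,0,0,0]]

```text
time: 11.08
tool_pos: [0.5627, -0.1768, 0.3018]
tool_rot: [0.0, 0.791, 0.612, 0.0]
contact_force: [-3.4, 0.8, 2.8]
gripper_width: 0.14
grasp_force: 59.8
```

Request:
move_arm:
  targets:
    - [[0,0,-0.0035,0,0],[0,0,0,0,0],[0,0,0,0,0]]

```text
time: 11.33
tool_pos: [0.5609, -0.1764, 0.3018]
tool_rot: [0.0, 0.791, 0.612, 0.0]
contact_force: [-0.3, 0.3, 2.0]
gripper_width: 0.138
grasp_force: 59.7
```

Request:
move_arm:
  targets:
    - [[0,0,0,0.002,0],[0,0,0,0,0],[0,0,0,0,0]]

```text
time: 11.58
tool_pos: [0.5608, -0.1763, 0.3004]
tool_rot: [0.0, 0.791, 0.612, 0.0]
contact_force: [0.1, 0.4, 2.4]
gripper_width: 0.143
grasp_force: 59.7
```

Request:
move_arm:
  targets:
    - [[0,0,0,0.003,0],[0,0,0,0.003,0],[0,0,0,0,0],[0,0,0,0,0]]

```text
time: 11.92
tool_pos: [0.5608, -0.1763, 0.2968]
tool_rot: [0.0, 0.791, 0.612, 0.0]
contact_force: [1.3, -0.1, 3.3]
gripper_width: 0.144
grasp_force: 59.9
```

Request:
move_arm:
  targets:
    - [[0,0,0,0.003,0],[0,0,0,0.003,0],[0,0,0,0,0],[0,0,0,0,0]]

```text
time: 12.25
tool_pos: [0.5601, -0.1761, 0.2927]
tool_rot: [-0.001, 0.791, 0.612, -0.001]
contact_force: [-1.0, 0.9, 2.9]
gripper_width: 0.137
grasp_force: 59.9
```

Request:
move_arm:
  targets:
    - [[0,0,0,0.003,0],[0,0,0,0.003,0],[0,0,0,0.003,0],[0,0,0,0,0],[0,0,0,0,0]]

```text
time: 12.67
tool_pos: [0.5598, -0.176, 0.2867]
tool_rot: [-0.001, 0.791, 0.612, -0.001]
contact_force: [-3.4, 1.5, 1.1]
gripper_width: 0.136
grasp_force: 59.8
```

Request:
move_arm:
  targets:
    - [[0,0,0,0.003,0],[0,0,0,0.003,0],[0,0,0,0.003,0],[0,0,0,0,0],[0,0,0,0,0]]

```text
time: 13.08
tool_pos: [0.56, -0.176, 0.2814]
tool_rot: [-0.001, 0.791, 0.612, -0.001]
contact_force: [-3.7, 0.8, -0.1]
gripper_width: 0.136
grasp_force: 59.7
```

Request:
move_arm:
  targets:
    - [[0,0,0,0.003,0],[0,0,0,0.003,0],[0,0,0,0.003,0],[0,0,0,0,0],[0,0,0,0,0]]

```text
time: 13.5
tool_pos: [0.5599, -0.176, 0.2756]
tool_rot: [-0.001, 0.791, 0.612, -0.001]
contact_force: [-4.4, 1.3, -2.1]
gripper_width: 0.144
grasp_force: 59.3
```

Request:
move_arm:
  targets:
    - [[0,0,0,0.003,0],[0,0,0,0.003,0],[0,0,0,0.002,0],[0,0,0,0,0],[0,0,0,0,0]]

```text
time: 13.92
tool_pos: [0.5599, -0.1759, 0.2706]
tool_rot: [-0.001, 0.791, 0.612, -0.001]
contact_force: [-5.3, 0.7, -4.6]
gripper_width: 0.139
grasp_force: 59.1
```

Request:
move_arm:
  targets:
    - [[0,0,0,0.002,0],[0,0,0,0.002,0],[0,0,0,0,0],[0,0,0,0,0]]

```text
time: 14.25
tool_pos: [0.5611, -0.1763, 0.2694]
tool_rot: [0.0, 0.791, 0.612, 0.0]
contact_force: [-0.7, 0.1, -3.4]
gripper_width: 0.143
grasp_force: 59.0
```

Request:
move_arm:
  targets:
    - [[0,0,0,0.002,0],[0,0,0,0.001,0],[0,0,0,0,0],[0,0,0,0,0]]

```text
time: 14.58
tool_pos: [0.5608, -0.1763, 0.268]
tool_rot: [0.0, 0.791, 0.612, 0.0]
contact_force: [0.8, 0.1, -4.3]
gripper_width: 0.14
grasp_force: 59.1
```

Request:
move_arm:
  targets:
    - [[0,0,0,0.0015,0],[0,0,0,0,0],[0,0,0,0,0]]

```text
time: 14.83
tool_pos: [0.5606, -0.1762, 0.267]
tool_rot: [-0.0, 0.791, 0.612, -0.0]
contact_force: [0.3, -0.9, -4.6]
gripper_width: 0.139
grasp_force: 59.0
```

Request:
move_arm:
  targets:
    - [[0,0,0,0.0015,0],[0,0,0,0,0],[0,0,0,0,0]]

```text
time: 15.08
tool_pos: [0.5606, -0.1762, 0.2661]
tool_rot: [-0.0, 0.791, 0.612, -0.0]
contact_force: [0.2, 0.8, -4.0]
gripper_width: 0.14
grasp_force: 59.0
```

Request:
move_arm:
  targets:
    - [[0,0,0,0.001,0],[0,0,0,0,0],[0,0,0,0,0]]

```text
time: 15.33
tool_pos: [0.5606, -0.1762, 0.2655]
tool_rot: [-0.0, 0.791, 0.612, -0.0]
contact_force: [-0.3, -0.1, -3.5]
gripper_width: 0.139
grasp_force: 59.0
```

Request:
move_arm:
  targets:
    - [[0,0,0,0.001,0],[0,0,0,0,0],[0,0,0,0,0]]

```text
time: 15.58
tool_pos: [0.5606, -0.1762, 0.2649]
tool_rot: [-0.0, 0.791, 0.612, -0.0]
contact_force: [-0.3, 0.6, -3.5]
gripper_width: 0.139
grasp_force: 59.0
```

Request:
move_arm:
  targets:
    - [[0,0,0,0.001,0],[0,0,0,0,0],[0,0,0,0,0]]

```text
time: 15.83
tool_pos: [0.5606, -0.1762, 0.2643]
tool_rot: [-0.0, 0.791, 0.612, -0.0]
contact_force: [0.0, -0.4, -2.9]
gripper_width: 0.142
grasp_force: 59.1
```

Request:
move_arm:
  targets:
    - [[0,0,0,0.001,0],[0,0,0,0,0],[0,0,0,0,0]]

```text
time: 16.08
tool_pos: [0.5607, -0.1763, 0.264]
tool_rot: [0.0, 0.791, 0.612, 0.0]
contact_force: [0.0, 0.1, -2.5]
gripper_width: 0.142
grasp_force: 59.1
```

Request:
move_arm:
  targets:
    - [[0,0,0,0.001,0],[0,0,0,0,0],[0,0,0,0,0]]

```text
time: 16.33
tool_pos: [0.5607, -0.1763, 0.2637]
tool_rot: [0.0, 0.791, 0.612, 0.0]
contact_force: [-0.1, -0.6, -0.4]
gripper_width: 0.138
grasp_force: 59.2
```

Request:
move_arm:
  targets:
    - [[0,0,0,0.0007,0],[0,0,0,0,0],[0,0,0,0,0]]

```text
time: 16.58
tool_pos: [0.5608, -0.1763, 0.2635]
tool_rot: [0.0, 0.791, 0.612, 0.0]
contact_force: [-0.7, 1.2, 2.1]
gripper_width: 0.14
grasp_force: 59.5
```

Request:
move_arm:
  targets:
    - [[17,0,0,0,0],[20,0,0,0,0],[24,0,0,0,0],[30,0,0,0,0],[36,0,0,0,0]]

```text
time: 17.0
tool_pos: [0.5607, -0.1763, 0.2628]
tool_rot: [0.0, 0.791, 0.612, 0.0]
contact_force: [-0.3, 0.3, -0.3]
gripper_width: 0.361
grasp_force: 0.0
```

```bash
python3 - <<'E'
from h import *
s=state();print(s["time"],s["tool_pos"],s["contact_force"],s["gripper_width"],s["grasp_force"])
a=np.load("s3.npy");fs=[grab_frame("scene") for _ in range(2)];np.save("s4.npy",fs[1])
# jaw/rim centring in wrist view
w=grab_frame("wrist").astype(int).sum(2)//3
for r in(225,245,265): print(r,list(w[r,290:362:2]))
E
```

```text
17.0 [ 0.5607129  -0.17627765  0.26281618] [-0.31341065  0.29015877 -0.27375161] 0.3611643886748461 0.0
225 [np.int64(162), np.int64(128), np.int64(128), np.int64(157), np.int64(208), np.int64(211), np.int64(201), np.int64(129), np.int64(115), np.int64(130), np.int64(133), np.int64(129), np.int64(119), np.int64(127), np.int64(133), np.int64(135), np.int64(169), np.int64(220), np.int64(233), np.int64(234), np.int64(229), np.int64(223), np.int64(219), np.int64(212), np.int64(197), np.int64(166), np.int64(151), np.int64(147), np.int64(144), np.int64(210), np.int64(216), np.int64(215), np.int64(214), np.int64(214), np.int64(213), np.int64(213)]
245 [np.int64(104), np.int64(63), np.int64(51), np.int64(97), np.int64(201), np.int64(210), np.int64(205), np.int64(157), np.int64(124), np.int64(124), np.int64(126), np.int64(118), np.int64(118), np.int64(126), np.int64(133), np.int64(137), np.int64(135), np.int64(139), np.int64(143), np.int64(140), np.int64(136), np.int64(133), np.int64(131), np.int64(127), np.int64(121), np.int64(162), np.int64(205), np.int64(209), np.int64(210), np.int64(212), np.int64(213), np.int64(205), np.int64(95), np.int64(54), np.int64(64), np.int64(105)]
265 [np.int64(50), np.int64(51), np.int64(49), np.int64(67), np.int64(176), np.int64(213), np.int64(209), np.int64(208), np.int64(204), np.int64(205), np.int64(209), np.int64(170), np.int64(118), np.int64(127), np.int64(132), np.int64(133), np.int64(134), np.int64(138), np.int64(140), np.int64(137), np.int64(133), np.int64(131), np.int64(130), np.int64(125), np.int64(117), np.int64(174), np.int64(209), np.int64(210), np.int64(210), np.int64(211), np.int64(209), np.int64(165), np.int64(64), np.int64(50), np.int64(51), np.int64(52)]
```

Request:
move_arm:
  targets:
    - [[38,0,0,-0.01,0],[38,0,0,-0.02,0],[38,0,0,-0.03,0],[38,0,0,-0.04,0],[38,0,0,-0.04,0]]

```text
time: 17.57
tool_pos: [0.5605, -0.1762, 0.3485]
tool_rot: [0.0, 0.791, 0.612, 0.0]
contact_force: [0.2, -1.5, 0.7]
gripper_width: 0.379
grasp_force: 0.0
```

Request:
move_arm:
  targets:
    - [[38,0,0,-0.04,0],[38,0.04,0,0,0],[38,0.05,0,0,0],[38,0.04,0,0,0],[38,0,0,0,0]]

```text
time: 17.98
tool_pos: [0.5811, -0.0975, 0.3727]
tool_rot: [0.0, 0.79, 0.614, 0.001]
contact_force: [-0.3, 0.1, -0.6]
gripper_width: 0.38
grasp_force: 0.0
```

```bash
python3 - <<'E'
from h import *
import time
s=state();print(s["time"],s["tool_pos"],s["contact_force"])
cw=get_calibration("wrist")
F=[grab_frame("scene").astype(int) for _ in range(12)]
print("scene diffs",[int((np.abs(F[i]-F[i-1]).max(2)>25).sum()) for i in range(1,12)])
D=(np.abs(F[-1]-F[0]).max(2)>25);print(D.sum(), np.argwhere(D).mean(0) if D.any() else "")
# bystanders moved? compare with first frame
a=np.load("scene.npy").astype(int);print("bystander diff",(np.abs(a-F[-1]).max(2)[190:290,280:370]>40).sum())
w=grab_frame("wrist");np.save("w6.npy",w);np.save("s6.npy",F[-1].astype(np.uint8))
s=state();print(s["time"])
E
```

```text
17.9833 [ 0.58106192 -0.09746956  0.37274814] [-0.29828219  0.07593976 -0.61700497]
scene diffs [822, 513, 183, 27, 21, 3, 11, 0, 1, 0, 2]
2940 [102.20884354 259.55272109]
bystander diff 449
18.6333
```

Request:
move_arm:
  targets:
    - [[38,0,0,0,0],[38,0,0,0,0],[38,0,0,0,0],[38,0,0,0,0],[38,0,0,0,0]]

```text
time: 19.05
tool_pos: [0.5802, -0.1007, 0.3708]
tool_rot: [-0.0, 0.791, 0.612, -0.0]
contact_force: [0.5, -0.7, 0.1]
gripper_width: 0.386
grasp_force: 0.0
```

Request:
move_arm:
  targets:
    - [[38,0,0,0,0],[38,0,0,0,0],[38,0,0,0,0],[38,0,0,0,0],[38,0,0,0,0]]

```text
time: 19.47
tool_pos: [0.5802, -0.1007, 0.3708]
tool_rot: [0.0, 0.791, 0.612, -0.0]
contact_force: [-0.5, -0.8, -0.8]
gripper_width: 0.38
grasp_force: 0.0
```

```bash
python3 - <<'E'
from h import *
cs=get_calibration("scene")
F=[grab_frame("scene").astype(int) for _ in range(8)]
print("diffs thr8",[int((np.abs(F[i]-F[0]).max(2)>12).sum()) for i in range(1,8)])
a=np.load("scene.npy");b=F[-1].astype(np.uint8)
for n,lo,hi in(("blue",(100,120,60),(125,255,255)),("brass",(12,120,60),(24,255,255)),("elbow",(0,0,150),(179,40,255))):
    for im in(a,b):
        m=cv2.inRange(cv2.cvtColor(im[190:290,280:370],cv2.COLOR_RGB2HSV),lo,hi);print(n,(m>0).sum(),np.argwhere(m).mean(0).round(1))
for im in(a,b):
    g=im[250:290,335:370].astype(int).mean(2);q=np.argwhere(g<45);print("sleeve",len(q),q.mean(0).round(1))
# hub centre: expected position in scene
O=np.array([.558,-.2015,.2464+.0115]);C=O-[0,0,.112];p=proj(cs,[O,C,C-[0,0,.112]]);print(p.round(1))
x,y=p[1].astype(int);save("pics/s7.png",b,(x-70,y-70,x+110,y+90),4)
w=grab_frame("wrist");save("pics/w7.png",w)
E
```

```text
diffs thr8 [336, 344, 357, 385, 388, 377, 367]
blue 219 [59.2 52.2]
blue 219 [59.2 52.1]
brass 485 [39.1 34.1]
brass 481 [39.2 34.1]
elbow 109 [14.1 17.7]
elbow 100 [13.2 19.9]
sleeve 221 [21.2 15.1]
sleeve 184 [22.  15.7]
[[226.6 228.2]
 [237.2 258.4]
 [245.8 282.6]]
```

Request:
move_arm:
  targets:
    - [[38,0,0,0,0],[38,0,0,0,0],[38,0,0,0,0],[38,0,0,0,0],[38,0,0,0,0]]

```text
time: 20.33
tool_pos: [0.5802, -0.1007, 0.3708]
tool_rot: [0.0, 0.791, 0.612, 0.0]
contact_force: [0.4, 0.3, 0.5]
gripper_width: 0.386
grasp_force: 0.0
```

```bash
python3 - <<'E'
from h import *
F=np.array([grab_frame("scene") for _ in range(30)]).astype(float)
h=F[:15].mean(0)-F[15:].mean(0);sd=F.std(0).mean(2)
print("wheel region mean-diff max, sd mean/99.9pct",np.abs(h[190:310,180:290]).max(),sd[190:310,180:290].mean(),np.percentile(sd[190:310,180:290],99.9)," blank:",np.abs(h[300:390,350:600]).max(),sd[300:390,350:600].mean(),np.percentile(sd[300:390,350:600],99.9))
# wheel lean / rim in wrist view: rim rows vs columns
w=grab_frame("wrist");cw=get_calibration("wrist")
d=np.array([np.cos(np.radians(-14.45)),np.sin(np.radians(-14.45)),0]);n=np.array([-d[1],d[0],0])
O=np.array([.557,-.202,.258])
P=[O-[0,0,.112]+.112*(np.sin(t)*n+np.cos(t)*np.array([0,0,1])) for t in np.radians([0,20,40,60,80])]
print(proj(cw,P).round(0).tolist())
g=w.astype(int).mean(2).astype(int)
for p in proj(cw,P)[:4]:
    c,r=p.round().astype(int)
    if 0<=r<400:print(r,c,g[r,c-16:c+17].tolist())
print(state()["time"],state()["contact_force"])
E
```

```text
wheel region mean-diff max, sd mean/99.9pct 21.66666666666667 1.6055886093153882 8.663735251965077  blank: 2.200000000000003 1.3846051638628531 1.9001891619032993
[[328.0, 304.0], [328.0, 265.0], [327.0, 224.0], [327.0, 191.0], [327.0, 171.0]]
304 328 [101, 101, 98, 100, 114, 134, 133, 120, 120, 130, 143, 149, 143, 135, 132, 135, 141, 136, 123, 120, 140, 175, 196, 204, 206, 206, 203, 202, 200, 200, 195, 171, 132]
265 328 [141, 172, 193, 201, 201, 186, 161, 153, 167, 184, 194, 204, 217, 227, 230, 225, 215, 208, 200, 189, 179, 182, 191, 194, 196, 195, 197, 195, 196, 196, 196, 196, 196]
224 327 [197, 199, 198, 200, 192, 165, 133, 122, 135, 156, 171, 183, 190, 196, 201, 204, 201, 199, 198, 190, 180, 178, 194, 208, 212, 212, 213, 213, 212, 214, 213, 212, 212]
191 327 [214, 215, 215, 207, 180, 145, 127, 119, 115, 113, 117, 120, 121, 121, 122, 122, 120, 119, 119, 124, 150, 185, 207, 213, 215, 214, 213, 213, 214, 213, 214, 214, 215]
21.8833 [ 0.05571485  0.27833675 -0.65181237]
```

The wheel still rocks slightly, so I wait for it to settle.

Request:
move_arm:
  targets:
    - [[38,0,0,0,0],[38,0,0,0,0],[38,0,0,0,0],[38,0,0,0,0],[38,0,0,0,0]]

```text
time: 22.3
tool_pos: [0.5802, -0.1007, 0.3708]
tool_rot: [0.0, 0.791, 0.612, -0.0]
contact_force: [-0.5, -1.2, -0.7]
gripper_width: 0.383
grasp_force: 0.0
```

Request:
move_arm:
  targets:
    - [[38,0,0,0,0],[38,0,0,0,0],[38,0,0,0,0],[38,0,0,0,0],[38,0,0,0,0]]

```text
time: 22.72
tool_pos: [0.5802, -0.1008, 0.3708]
tool_rot: [-0.0, 0.791, 0.612, -0.0]
contact_force: [1.4, 0.2, -0.0]
gripper_width: 0.377
grasp_force: 0.0
```

Request:
move_arm:
  targets:
    - [[38,0,0,0,0],[38,0,0,0,0],[38,0,0,0,0],[38,0,0,0,0],[38,0,0,0,0]]

```text
time: 23.13
tool_pos: [0.5802, -0.1007, 0.3708]
tool_rot: [0.0, 0.791, 0.612, 0.0]
contact_force: [-0.1, -0.5, 0.3]
gripper_width: 0.377
grasp_force: 0.0
```

Request:
move_arm:
  targets:
    - [[38,0,0,0,0],[38,0,0,0,0],[38,0,0,0,0],[38,0,0,0,0],[38,0,0,0,0]]

```text
time: 23.55
tool_pos: [0.5802, -0.1007, 0.3708]
tool_rot: [-0.0, 0.791, 0.612, -0.0]
contact_force: [-0.2, -0.2, -0.0]
gripper_width: 0.384
grasp_force: 0.0
```

Request:
move_arm:
  targets:
    - [[38,0,0,0,0],[38,0,0,0,0],[38,0,0,0,0],[38,0,0,0,0],[38,0,0,0,0]]

```text
time: 23.97
tool_pos: [0.5802, -0.1008, 0.3708]
tool_rot: [-0.0, 0.791, 0.612, -0.0]
contact_force: [0.6, -0.8, -0.2]
gripper_width: 0.378
grasp_force: 0.0
```

```bash
python3 - <<'E'
from h import *
F=np.array([grab_frame("scene") for _ in range(24)]).astype(np.float32).mean(3)[:,190:310,180:290]
f0=F.mean(0);gy,gx=np.gradient(f0)
v=F.reshape(24,-1);v=v-v.mean(0);u,s,vt=np.linalg.svd(v,full_matrices=False)
print("sv",s[:4].round(0),"mode1",(u[:,0]*s[0]).round(0).tolist())
m=np.abs(vt[0]).reshape(f0.shape);q=np.argwhere(m>m.max()*.4)+[190,180];print("where",q.min(0),q.max(0))
print("max shift px ~",np.abs(u[:,0]*s[0]).max()*m.max()/np.percentile(np.hypot(gx,gy),98),state()["time"])
E
```

```text
sv [267. 189. 167. 167.] mode1 [-3.0, -29.0, -57.0, -62.0, -63.0, -70.0, -65.0, -61.0, -60.0, -58.0, -32.0, -26.0, -0.0, 7.0, 13.0, 23.0, 51.0, 62.0, 68.0, 69.0, 72.0, 75.0, 73.0, 73.0]
where [236 200] [297 279]
max shift px ~ 0.53091437 25.1667
```

Request:
move_arm:
  targets:
    - [[38,0,0,0,0],[38,0,0,0,0],[38,0,0,0,0],[38,0,0,0,0],[38,0,0,0,0]]

```text
time: 25.58
tool_pos: [0.5802, -0.1007, 0.3708]
tool_rot: [-0.0, 0.791, 0.612, 0.0]
contact_force: [0.1, -0.3, 0.2]
gripper_width: 0.381
grasp_force: 0.0
```

Request:
move_arm:
  targets:
    - [[38,0,0,0,0],[38,0,0,0,0],[38,0,0,0,0],[38,0,0,0,0],[38,0,0,0,0]]

```text
time: 26.0
tool_pos: [0.5802, -0.1007, 0.3708]
tool_rot: [0.0, 0.791, 0.612, 0.0]
contact_force: [-0.6, -1.4, 0.3]
gripper_width: 0.376
grasp_force: 0.0
```

Request:
move_arm:
  targets:
    - [[38,0,0,0,0],[38,0,0,0,0],[38,0,0,0,0],[38,0,0,0,0],[38,0,0,0,0]]

```text
time: 26.42
tool_pos: [0.5802, -0.1007, 0.3708]
tool_rot: [0.0, 0.791, 0.612, 0.0]
contact_force: [-0.4, 0.9, -0.2]
gripper_width: 0.378
grasp_force: 0.0
```

Request:
move_arm:
  targets:
    - [[38,0,0,0,0],[38,0,0,0,0],[38,0,0,0,0],[38,0,0,0,0],[38,0,0,0,0]]

```text
time: 26.83
tool_pos: [0.5802, -0.1008, 0.3708]
tool_rot: [0.0, 0.791, 0.612, 0.0]
contact_force: [0.0, 0.3, 0.3]
gripper_width: 0.381
grasp_force: 0.0
```

Request:
move_arm:
  targets:
    - [[38,0,0,0,0],[38,0,0,0,0],[38,0,0,0,0],[38,0,0,0,0],[38,0,0,0,0]]

```text
time: 27.25
tool_pos: [0.5802, -0.1007, 0.3708]
tool_rot: [0.0, 0.791, 0.612, 0.0]
contact_force: [0.6, -0.2, 0.1]
gripper_width: 0.376
grasp_force: 0.0
```

Request:
move_arm:
  targets:
    - [[38,0,0,0,0],[38,0,0,0,0],[38,0,0,0,0],[38,0,0,0,0],[38,0,0,0,0]]

```text
time: 27.67
tool_pos: [0.5802, -0.1007, 0.3708]
tool_rot: [0.0, 0.791, 0.612, 0.0]
contact_force: [-0.3, -0.6, -0.4]
gripper_width: 0.379
grasp_force: 0.0
```

Request:
move_arm:
  targets:
    - [[38,0,0,0,0],[38,0,0,0,0],[38,0,0,0,0],[38,0,0,0,0],[38,0,0,0,0]]

```text
time: 28.08
tool_pos: [0.5802, -0.1007, 0.3708]
tool_rot: [0.0, 0.791, 0.612, -0.0]
contact_force: [0.0, 0.2, -0.1]
gripper_width: 0.38
grasp_force: 0.0
```

Request:
move_arm:
  targets:
    - [[38,0,0,0,0],[38,0,0,0,0],[38,0,0,0,0],[38,0,0,0,0],[38,0,0,0,0]]

```text
time: 28.5
tool_pos: [0.5802, -0.1008, 0.3708]
tool_rot: [0.0, 0.791, 0.612, -0.0]
contact_force: [0.3, 0.5, -0.3]
gripper_width: 0.38
grasp_force: 0.0
```

```bash
python3 - <<'E'
from h import *
N=60
F=np.array([grab_frame("scene") for _ in range(N)]).astype(np.float32).mean(3)[:,190:310,180:290]
v=F.reshape(N,-1);v=v-v.mean(0);u,s,vt=np.linalg.svd(v,full_matrices=False)
print("sv",s[:4].round(0),"mode1",(u[:,0]*s[0]).round(0)[::2].tolist())
print(state()["time"])
E
```

```text
sv [188. 172. 168. 167.] mode1 [-42.0, -44.0, -50.0, -44.0, -7.0, 8.0, 18.0, 16.0, 27.0, 27.0, 24.0, 17.0, 24.0, 11.0, -11.0, -14.0, -45.0, -11.0, -13.0, -5.0, 2.0, 7.0, 22.0, 13.0, 23.0, 17.0, 16.0, 7.0, -9.0, -14.0]
31.5
```

Request:
move_arm:
  targets:
    - [[38,0,0,0,0],[38,0,0,0,0],[38,0,0,0,0],[38,0,0,0,0],[38,0,0,0,0]]

```text
time: 31.92
tool_pos: [0.5802, -0.1007, 0.3708]
tool_rot: [0.0, 0.791, 0.612, -0.0]
contact_force: [-0.7, -0.2, 0.2]
gripper_width: 0.373
grasp_force: 0.0
```

Request:
move_arm:
  targets:
    - [[38,0,0,0,0],[38,0,0,0,0],[38,0,0,0,0],[38,0,0,0,0],[38,0,0,0,0]]

```text
time: 32.33
tool_pos: [0.5802, -0.1007, 0.3708]
tool_rot: [0.0, 0.791, 0.612, 0.0]
contact_force: [0.3, 0.0, -0.8]
gripper_width: 0.377
grasp_force: 0.0
```

Request:
move_arm:
  targets:
    - [[38,0,0,0,0],[38,0,0,0,0],[38,0,0,0,0],[38,0,0,0,0],[38,0,0,0,0]]

```text
time: 32.75
tool_pos: [0.5802, -0.1007, 0.3708]
tool_rot: [0.0, 0.791, 0.612, 0.0]
contact_force: [0.3, -0.2, 0.7]
gripper_width: 0.38
grasp_force: 0.0
```

Request:
move_arm:
  targets:
    - [[38,0,0,0,0],[38,0,0,0,0],[38,0,0,0,0],[38,0,0,0,0],[38,0,0,0,0]]

```text
time: 33.17
tool_pos: [0.5802, -0.1007, 0.3708]
tool_rot: [0.0, 0.791, 0.612, -0.0]
contact_force: [0.2, -0.5, -1.1]
gripper_width: 0.379
grasp_force: 0.0
```

Request:
move_arm:
  targets:
    - [[38,0,0,0,0],[38,0,0,0,0],[38,0,0,0,0],[38,0,0,0,0],[38,0,0,0,0]]

```text
time: 33.58
tool_pos: [0.5802, -0.1007, 0.3708]
tool_rot: [-0.0, 0.791, 0.612, -0.0]
contact_force: [0.2, -0.0, -0.5]
gripper_width: 0.379
grasp_force: 0.0
```

Request:
move_arm:
  targets:
    - [[38,0,0,0,0],[38,0,0,0,0],[38,0,0,0,0],[38,0,0,0,0],[38,0,0,0,0]]

```text
time: 34.0
tool_pos: [0.5802, -0.1008, 0.3708]
tool_rot: [0.0, 0.791, 0.612, -0.0]
contact_force: [0.3, 0.4, -0.1]
gripper_width: 0.378
grasp_force: 0.0
```

Request:
move_arm:
  targets:
    - [[38,0,0,0,0],[38,0,0,0,0],[38,0,0,0,0],[38,0,0,0,0],[38,0,0,0,0]]

```text
time: 34.42
tool_pos: [0.5802, -0.1007, 0.3708]
tool_rot: [-0.0, 0.791, 0.612, -0.0]
contact_force: [-0.2, 0.3, 0.8]
gripper_width: 0.383
grasp_force: 0.0
```

Request:
move_arm:
  targets:
    - [[38,0,0,0,0],[38,0,0,0,0],[38,0,0,0,0],[38,0,0,0,0],[38,0,0,0,0]]

```text
time: 34.83
tool_pos: [0.5802, -0.1007, 0.3708]
tool_rot: [0.0, 0.791, 0.612, -0.0]
contact_force: [-0.6, 0.1, -1.0]
gripper_width: 0.381
grasp_force: 0.0
```

```bash
python3 - <<'E'
from h import *
print(state()["time"],job.job_done())
E
```

```text
the job is handed in; nothing more can be done
34.8333 None
```

I handed the job in at 34.8 s: by force and height readings (not a close-up) the rim sits on the hook's bar with the keeper shut above it, its sway had faded to about image noise, the gripper is clear, no force reading on the hook passed about 8 N, and the loose fittings look unmoved.

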